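Load the cleaning basket in reverse job order

ROBOT

A 6-joint arm with a two-finger parallel gripper is mounted at the origin on the work surface. World frame = base frame: x ahead of the robot, y to its left, z up, the work surface at z = 0. Lengths are in m, angles in rad, forces in N, time in s.
With the tool pointing down it reaches from about 0.3 to 0.875 m from the base axis. Payload 6.4 kg.
Tool frame: the origin (TCP) lies at the very end of the fingers, on their centre line; the grasp point (between the pads) lies grip_point_offset behind it (grip_point_offset is the distance from the TCP to the grasp point, in m); y points along the fingers, x is the direction in which the jaws open and shut, and the axes are right-handed (so a half turn about y gives the same grasp; the last joint's range is limited). The gripper opens to 85 mm and grips with 20 to 120 N. Pads are 22 mm wide; open, the fingers measure 114 mm over their backs; the gripper's body (76 mm by 85 mm) begins 54 mm behind the grasp point. The pads swing forward as they close: fully open they stand 13 mm farther back than shut.
Start: joints at [-1.493, 0.181, 1.607, -0, 1.354, -0.206], TCP at [0.161, -0.552, 0.231] pointing down, gripper open.
Joint ranges: [-2.99, 2.99], [-0.89, 2.07], [0.3, 2.58], [-1.14, 4.28], [0, 2.63], [-3.12, 3.12]. Speed limits (rad/s): [2.57, 2.57, 3.01, 3.14, 3.14, 3.14].

INTERFACE

Orientations are given as a unit quaternion [w, x, y, z].
In Python, from bench import get_obs, camera, camera_model, hand_in, grip_point_offset gives the robot as it stands.
- The arm moves only by the shell command python3 -m jog 'ROWS'. ROWS is JSON, a list of rows, each a list of 7 numbers: the shift along the tool's x, y, z in mm, then the turn, a rotation vector about the tool's x, y, z in degrees, then the gripper's target within -1 to 1 (shut at 1, half-way at 0, fully open at -1). In form: [[x, y, z, ax, ay, az, grip], ...]. A call has 1 to 8 rows; each row shifts and turns the commanded pose from where the row before left it, along the tool's axes as they then stand; what a row does not reach is not made up. A row lasts 1/12 s, in which the tool goes at most 41.7 mm and 7.16 degrees, less where a joint would pass 70% of its speed; a pose out of reach is approached as far as the arm can. A call is refused whole if a number of a shift passes 41.7 or a number of a turn 7.16, either way. A call with a gripper value outside its range is refused whole. The fingers move at their own pace and stop on an object; the grip force is fixed at half the most. Time passes only in rows, so rows that do not move let the fingers close. It gives the time, the measured TCP pose, the force and the opening at its end, in the units of the state.
- get_obs(): the state, without advancing time (a new reading comes with each control period).
- camera(name): name is "scene" or "top"; returns the picture (400x640x3 uint8, blue, green, red); there is no depth.
- camera_model(name): a dict with "K" (3x3 intrinsics, pixels), "pose" (4x4, takes a point from camera to world coordinates). Camera axes: x right, y down, z forward; pixel columns grow to the right and rows downward; lengths in m; the calibration is good to about 2 mm. A picture is of the moment at which its call begins. camera_model takes no time and is no camera call.
- hand_in(): hands the job in, once; it reports no verdict.
The state is a dict: "time_s": time; "q": joint angles; "dq": joint speeds; "joint_efforts": joint torques, N m; "eef_pos": TCP position; "eef_rot": TCP orientation; "wrist_force": force on the tool from outside, world axes, zero at the start; "torque": the same for the moment, N m; "opening": opening from 0.0 (shut) to 1.0 (fully open).
Only numpy, scipy, OpenCV 4.12 (cv2) and the standard library are available. Lean on these libraries where they do the work, as an engineer would, in place of code of your own. Each camera call takes 0.05 s, during which the arm holds its last target.

TASK

Move the four stone tins from the wooden rack into the cells of the stainless basket, one tin to a cell, standing upright, in reverse order: counting from the black knob on each, the tin nearest the knob on the rack goes into the cell furthest from the knob on the basket, the second nearest into the second furthest, and so on. Keep the tins upright on the way and leave the loupe, the mandrel stand and the card cube where they are.

Things in the scene. Friction and masses are not known exactly. Their poses are not given: they have to be found in the camera images.
- red_tin (a point): The aluminium stone tin with the red lid: an upright solid round tin, 32 mm diameter, 56 mm tall, about 60 g. This point is its centre, 28 mm above its underside; z is up along its axis.
- yellow_tin (a point): The aluminium stone tin with the yellow lid: an upright solid round tin, 32 mm diameter, 56 mm tall, about 60 g. This point is its centre, 28 mm above its underside; z is up along its axis.
- green_tin (a point): The aluminium stone tin with the green lid: an upright solid round tin, 32 mm diameter, 56 mm tall, about 60 g. This point is its centre, 28 mm above its underside; z is up along its axis.
- blue_tin (a point): The aluminium stone tin with the blue lid: an upright solid round tin, 32 mm diameter, 56 mm tall, about 60 g. This point is its centre, 28 mm above its underside; z is up along its axis.
- disc_red: The red job disc, 50 mm diameter, 4 mm thick, fixed on the wooden rack; the tin with the red lid stands on it at the start. Origin: centre of its underside; the tin stands 4 mm above it. It stays and so still shows the old order after its tin has gone.
- disc_yellow: The yellow job disc, 50 mm diameter, 4 mm thick, fixed on the wooden rack; the tin with the yellow lid stands on it at the start. Origin: centre of its underside; the tin stands 4 mm above it. It stays and so still shows the old order after its tin has gone.
- disc_green: The green job disc, 50 mm diameter, 4 mm thick, fixed on the wooden rack; the tin with the green lid stands on it at the start. Origin: centre of its underside; the tin stands 4 mm above it. It stays and so still shows the old order after its tin has gone.
- disc_blue: The blue job disc, 50 mm diameter, 4 mm thick, fixed on the wooden rack; the tin with the blue lid stands on it at the start. Origin: centre of its underside; the tin stands 4 mm above it. It stays and so still shows the old order after its tin has gone.
- intake: The wooden intake rack, a fixed flat board 66 mm wide, 226 mm long (along its y) and 12 mm thick, with a black knob (24 mm diameter, top 38 mm above the bench) standing beyond its +y end, 130 mm from its middle. The four discs lie in a row on it at y = -82.5, -27.5, 27.5 and 82.5 mm. Origin: centre of the underside, on the bench; z up.
- basket: The stainless basket, fixed, 64 mm wide (x), 223 mm long (y), with a black knob (24 mm diameter, top 38 mm above the bench) beyond its +y end, 130 mm from its middle. Thin low walls divide it into a row of four open cells centred at x = 0, y = -82.5, -27.5, 27.5 and 82.5 mm, each 58 mm by 52 mm inside (x, y). Cell floor 12 mm above the bench, wall tops 24 mm above the bench. Origin: centre of the underside, on the bench; z up.
- loupe: A chrome folding loupe lying on the bench, 22 mm tall, about 57 mm long; a bystander. Origin: centre of the lens barrel's underside.
- mandrel_stand: A dark ring mandrel stand with a brass top, 100 mm tall, foot 64 mm diameter; a bystander. Origin: centre of its underside.
- card_cube: A clear acrylic cube, 75 mm wide, 75 mm tall with two cards of gold-tone earring backs in it; a bystander. Origin: centre of its underside.
Mind the look-alikes: they are no part of the job. Leave any pink look-alike of the part that bears red_tin alone.

How it is judged:
By the outcome, as a careful person would: the job done as asked, in the order asked, and still so for the second after the job is handed in, with the robot touching nothing.
It also fails if it takes over 99 s, if anything falls off the work surface, if the arm or the gripper's body presses on something with over 40 N, if the wrist force passes 120 N, or if a joint passes its speed limit or range.

## Working session

There is one attempt and no reset: what is moved stays moved. The work goes in short steps, Python scripts to look and compute and a shell command to move; the robot and the scene stay as the last step left them, time stands still between calls to the robot, and variables do not carry over. Pictures are saved under pics/ and viewed, and the job is handed in when it is done.

```bash
ls; mkdir -p pics
python3 - <<'E'
from bench import *
import cv2
print(get_obs(), grip_point_offset)
for n in("scene","top"):
    cv2.imwrite(f"pics/{n}0.png",camera(n)); m=camera_model(n); print(n,m)
E
```

```text
pics
{'time_s': 0.0, 'q': array([-1.49329776e+00,  1.81505796e-01,  1.60801523e+00, -6.09708815e-06,
        1.35376467e+00, -2.06326398e-01]), 'dq': array([-4.85252950e-04,  1.71514097e-05, -9.72958226e-04, -1.56792413e-03,
        3.31121557e-04, -2.04761320e-03]), 'joint_efforts': array([-5.51341564e-04, -4.44875300e+01, -3.51337874e+01, -3.98837037e-04,
        9.14860022e-03, -6.32143596e-06]), 'eef_pos': array([ 0.16097447, -0.5514421 ,  0.23040046]), 'eef_rot': array([ 0.56614029, -0.56524381,  0.42465154, -0.4238581 ]), 'wrist_force': array([ 0.17251238, -0.53380925,  0.29418479]), 'torque': array([-0.05480685,  0.00357261,  0.01207009]), 'opening': 1.004680069843397} 0.0187
scene {'K': array([[362.11300972,   0.        , 317.36728067],
       [  0.        , 362.11300972, 202.2022845 ],
       [  0.        ,   0.        ,   1.        ]]), 'pose': array([[-8.17167607e-01,  4.10190960e-01, -4.04945032e-01,
         1.02771506e+00],
       [ 5.76399280e-01,  5.82732509e-01, -5.72875810e-01,
         6.19259113e-01],
       [ 9.86156150e-04, -7.01545579e-01, -7.12623904e-01,
         8.08772567e-01],
       [ 0.00000000e+00,  0.00000000e+00,  0.00000000e+00,
         1.00000000e+00]])}
top {'K': array([[394.69321501,   0.        , 326.54209061],
       [  0.        , 394.69321501, 202.72288497],
       [  0.        ,   0.        ,   1.        ]]), 'pose': array([[-0.02328982, -0.99519208,  0.09513306,  0.50093012],
       [-0.99968061,  0.02224913, -0.01198552,  0.00177725],
       [ 0.00981127, -0.09538182, -0.99539241,  1.04684692],
       [ 0.        ,  0.        ,  0.        ,  1.        ]])}
```

View pics/scene0.png

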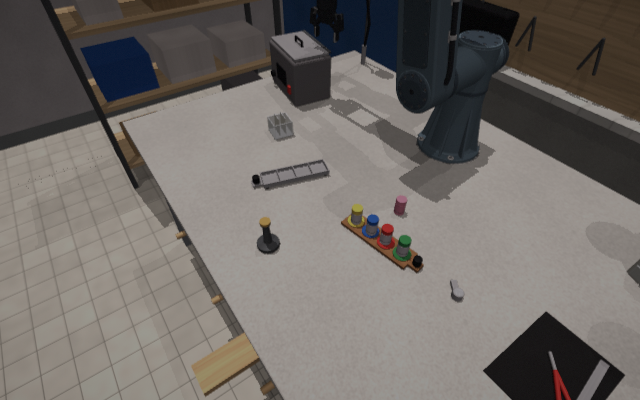

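View pics/top0.png

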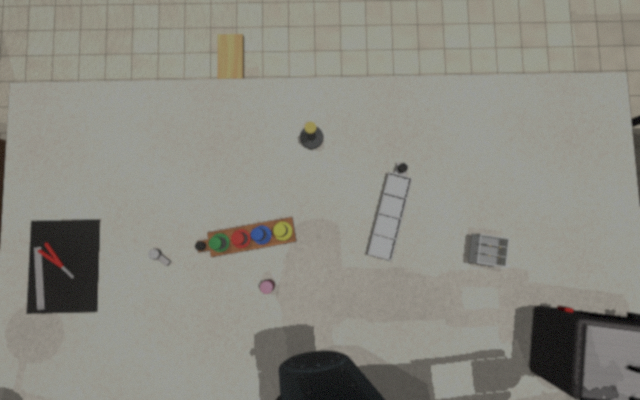

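The scene shows, from the rack knob (top view 200,246): green (219,243), red (240,239), blue (261,235) and yellow (283,231). The basket knob is at (402,168) at its far end, and the pink look-alike at (266,286). Next I'll look at enlarged crops to measure from.

Run:
```python
import cv2,numpy as np
s=cv2.imread("pics/scene0.png");t=cv2.imread("pics/top0.png")
r=lambda im,f:cv2.resize(im,None,fx=f,fy=f,interpolation=cv2.INTER_NEAREST)
cv2.imwrite("pics/a.png",np.vstack([r(s[195:275,330:430],4)[:300],]) )
a=r(t[205:265,190:310],6); b=r(s[200:275,335:435],6)
cv2.imwrite("pics/crop_top_rack.png",a);cv2.imwrite("pics/crop_scene_rack.png",b)
cv2.imwrite("pics/crop_top_bask.png",r(t[155:270,355:420],5)); cv2.imwrite("pics/crop_scene_bask.png",r(s[150:200,240:340],7))
```

```text
(no output)
```

View pics/crop_top_rack.png

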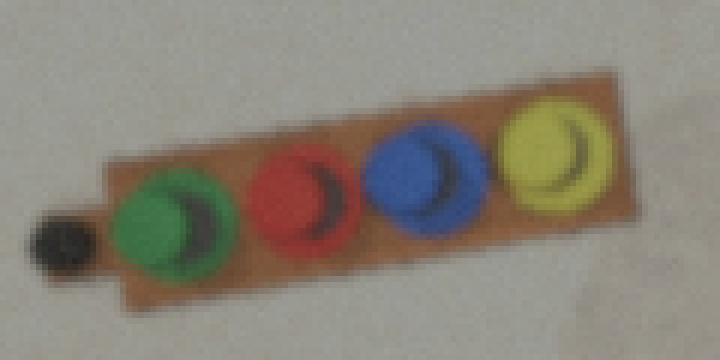

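View pics/crop_scene_rack.png

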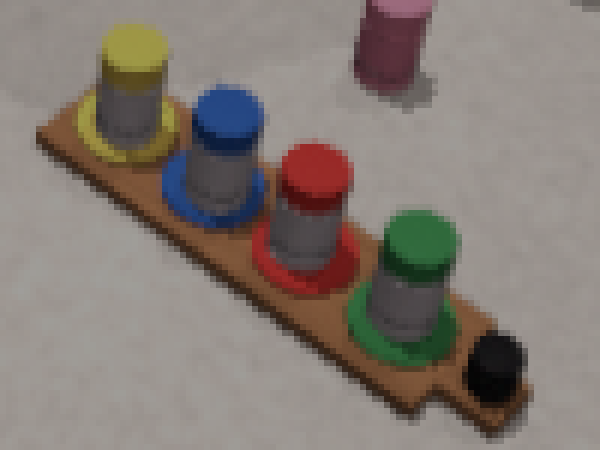

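View pics/crop_top_bask.png

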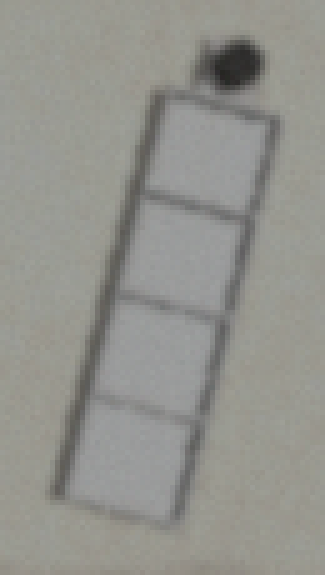

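View pics/crop_scene_bask.png

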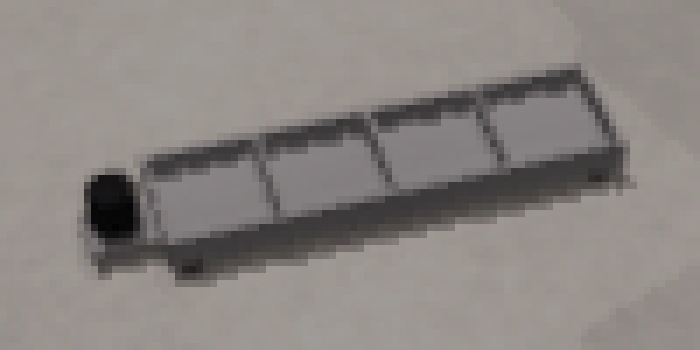

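```bash
cat > h.py <<'E'
import cv2,numpy as np
from bench import camera_model
M={n:camera_model(n) for n in("scene","top")}
def ray(n,u,v):
    m=M[n];d=m["pose"][:3,:3]@np.linalg.inv(m["K"])@[u,v,1];return m["pose"][:3,3],d/np.linalg.norm(d)
def onz(n,u,v,z):
    o,d=ray(n,u,v);return o+d*(z-o[2])/d[2]
def tri(a,b):
    (o,d),(p,e)=ray("scene",*a),ray("top",*b)
    s=np.linalg.lstsq(np.c_[d,-e],p-o,rcond=None)[0];A=o+s[0]*d;B=p+s[1]*e
    return (A+B)/2,np.linalg.norm(A-B)
def proj(n,P):
    m=M[n];c=m["pose"][:3,:3].T@(np.asarray(P)-m["pose"][:3,3]);q=m["K"]@c;return q[:2]/q[2]
HUE={"red":(172,8),"yellow":(22,38),"green":(45,85),"blue":(100,125)}
def cmask(im,c,smin=100):
    h=cv2.cvtColor(im,cv2.COLOR_BGR2HSV);a,b=HUE[c];H=h[...,0]
    m=((H>=a)&(H<=b)) if a<b else ((H>=a)|(H<=b))
    return m&(h[...,1]>smin),h
E
python3 - <<'E'
from h import *
s=cv2.imread("pics/scene0.png");t=cv2.imread("pics/top0.png")
for c in HUE:
    for n,im,(y0,y1,x0,x1) in (("scene",s,(200,275,335,425)),("top",t,(205,265,200,310))):
        sub=im[y0:y1,x0:x1];m,h=cmask(sub,c,120)
        v=h[...,2][m]; th,_=cv2.threshold(v.reshape(-1,1),0,255,cv2.THRESH_OTSU)
        for k,mm in (("all",m),("bright",m&(h[...,2]>th))):
            nn,l,st,ce=cv2.connectedComponentsWithStats(mm.astype(np.uint8))
            print(c,n,k,[(st[i].tolist(),np.round(ce[i]+[x0,y0],1).tolist()) for i in range(1,nn) if st[i,4]>12],v.min(),v.max())
E
```

```text
red scene all [([46, 24, 13, 12, 116], [386.9, 229.2]), ([42, 36, 18, 13, 113], [385.5, 243.5])] 68 153
red scene bright [([47, 24, 12, 9, 78], [387.3, 227.6]), ([42, 38, 11, 11, 35], [380.6, 243.9])] 68 153
red top all [([31, 24, 20, 20, 284], [239.9, 238.4])] 89 151
red top bright [([31, 24, 19, 20, 204], [238.7, 237.8])] 89 151
yellow scene all [([17, 4, 11, 11, 92], [356.8, 209.1]), ([13, 15, 17, 12, 70], [355.2, 221.8])] 76 158
yellow scene bright [([17, 4, 11, 8, 63], [357.1, 207.7]), ([13, 15, 8, 12, 32], [350.0, 220.8])] 76 158
yellow top all [([73, 16, 20, 20, 284], [282.0, 230.7])] 107 157
yellow top bright [([74, 17, 18, 18, 193], [282.0, 230.0])] 107 157
green scene all [([64, 36, 12, 11, 104], [404.2, 240.7]), ([58, 48, 17, 13, 78], [401.0, 255.6])] 40 108
green scene bright [([65, 36, 11, 8, 73], [404.7, 239.4]), ([58, 48, 12, 13, 41], [396.8, 255.0])] 40 108
green top all [] 111 115
green top bright [] 111 115
blue scene all [([32, 15, 12, 11, 99], [372.3, 219.7]), ([27, 26, 17, 12, 69], [368.9, 232.4])] 53 133
blue scene bright [([32, 15, 12, 8, 71], [372.5, 218.5]), ([27, 26, 8, 11, 36], [364.4, 231.1])] 53 133
blue top all [([52, 22, 19, 16, 198], [260.3, 234.3])] 95 145
blue top bright [([52, 23, 11, 12, 94], [256.7, 233.7]), ([63, 22, 7, 9, 21], [267.0, 230.6])] 95 145
```

Run:
```python
from h import *
S={"green":(404.6,239.4),"red":(387.2,227.6),"blue":(372.5,218.4),"yellow":(357,207.7)}
T={"green":(150,230),"red":(284,199),"blue":(401,180),"yellow":(540,152)}
t=cv2.imread("pics/top0.png")
P=[]
for c in S:
    b=np.array(T[c])/6-.5+[190,205]
    p,g=tri(S[c],b); 
    m,_=cmask(t[205:265,200:310],c,75); nn,l,st,ce=cv2.connectedComponentsWithStats(m.astype(np.uint8));i=1+np.argmax(st[1:,4])
    (cx,cy),r=cv2.minEnclosingCircle(np.argwhere(l==i)[:,::-1].astype(np.float32))
    d=onz("top",cx+200,cy+205,.016)
    print(c,"tri",p.round(4),"gap",round(g,4),"scene@72",onz("scene",*S[c],.072).round(4)[:2],"top@72",onz("top",*b,.072)[:2].round(4),"disc",d[:2].round(4),r*d[2]**0)
    P.append(d[:2])
P=np.array(P);print(np.diff(P,axis=0),np.linalg.norm(np.diff(P,axis=0),axis=1))
# basket: wall outer corners in top crop /5 ; wall top 24mm
r=lambda q:np.array(q)/5-.5+[355,155]
names={"knobleft":(158,93),"knobright":(277,120),"farright":(180,524),"farleft":(55,495)}
C=[onz("top",*r(q),.024)[:2] for q in names.values()];print("top corners",np.round(C,4))
sq=lambda q:np.array(q)/7-.5+[240,150]
# scene: corresponding corners: near-knob rear, near-knob front, far front, far rear
D=[onz("scene",*sq(q),.024)[:2] for q in ((148,158),(160,246),(622,150),(580,70))];print("scene corners",np.round(D,4))
for a,b in (((148,158),(277,120)),((160,246),(158,93)),((622,150),(55,495)),((580,70),(180,524))): print(tri(sq(a),r(b)))
# knobs
for n,q,in (("top",r((236,64))),("scene",sq((110,185)))): print("knob",n,onz(n,*q,.038)[:2])
# cell floors in top via light contour
sub=t[155:270,355:420];g=cv2.cvtColor(sub,cv2.COLOR_BGR2HSV)
print(g[30:110:10,20:40:4,1],g[30:110:10,20:40:4,2])
```

```text
green tri [0.5014 0.2672 0.0709] gap 0.0003 scene@72 [0.5021 0.2678] top@72 [0.5015 0.2669] disc [0.5035 0.2718] 9.962529182434082
red tri [0.5125 0.2124 0.073 ] gap 0.001 scene@72 [0.5114 0.2122] top@72 [0.5129 0.2122] disc [0.5114 0.2143] 10.297357559204102
blue tri [0.5201 0.1642 0.0706] gap 0.0014 scene@72 [0.5216 0.1646] top@72 [0.5195 0.1644] disc [0.5216 0.1629] 9.962529182434082
yellow tri [0.5295 0.1077 0.0705] gap 0.0004 scene@72 [0.5304 0.1089] top@72 [0.5296 0.1074] disc [0.5291 0.1066] 9.857155799865723
[[ 0.0079646  -0.05748764]
 [ 0.01019845 -0.05133288]
 [ 0.0074386  -0.05635649]] [0.05803674 0.05233615 0.05684529]
top corners [[ 0.6733 -0.1687]
 [ 0.6576 -0.2307]
 [ 0.4489 -0.1716]
 [ 0.4652 -0.1077]]
scene corners [[ 0.6547 -0.2342]
 [ 0.6801 -0.177 ]
 [ 0.4678 -0.1098]
 [ 0.4489 -0.1702]]
(array([ 0.65683592, -0.22965707,  0.02829105]), np.float64(0.0003612000689523962))
(array([ 0.67723276, -0.17155007,  0.02542499]), np.float64(0.010019404845571086))
(array([ 0.46644765, -0.10883908,  0.02381128]), np.float64(0.0033432442596772107))
(array([ 0.44847218, -0.17150989,  0.02300885]), np.float64(0.0008559027848256144))
knob top [ 0.68530964 -0.20752018]
knob scene [ 0.68482956 -0.21229876]
[[ 8 14 25  3  3]
 [16 15  4  4  0]
 [14 13  0  6  0]
 [20  0  2  2  2]
 [ 2  3  2  2  3]
 [ 2  2  4  2  2]
 [ 2  2  7  5  2]
 [ 4  3  2  2  9]] [[152 159 102 152 154]
 [155 133 131 130 116]
 [149  99 155 157 154]
 [102 137 131 125 147]
 [131 153 156 156 156]
 [139 136 143 154 154]
 [155 155 156 156 142]
 [144 151 154 155 109]]
```

Run:
```python
from h import *
r=lambda q:np.array(q)/5-.5+[355,155]
sq=lambda q:np.array(q)/7-.5+[240,150]
tp=[((147,194),(250,216)),((120,294),(228,318)),((95,397),(200,422))]
sc=[((256,137),(278,217)),((368,115),(392,193)),((480,93),(503,165))]
for (a,b),(c,d) in zip(tp,sc):
    m1=(r(a)+r(b))/2; m2=(sq(c)+sq(d))/2
    p,g=tri(m2,m1); print("divider mid top",onz("top",*m1,.024)[:2].round(4),"scene",onz("scene",*m2,.024)[:2].round(4),"tri",p.round(4),round(g,4))
o=np.array([.5613,-.1697,0])
for dr in ((.956,-.293),):
    d=np.array(dr);d/=np.linalg.norm(d);print("yaw",np.degrees(np.arctan2(d[1],d[0])))
    for y,c in ((-.0825,"green"),(-.0275,"red"),(.0275,"blue"),(.0825,"yellow")): 
        p=o[:2]+y*d;print(c,p.round(4),proj("top",[*p,.012]).round(1),proj("scene",[*p,.012]).round(1))
from bench import get_obs
from scipy.spatial.transform import Rotation as R
q=get_obs()["eef_rot"];m=R.from_quat(np.r_[q[1:],q[0]]).as_matrix();print(m.round(3))
```

```text
divider mid top [ 0.6137 -0.1877] scene [ 0.6156 -0.19  ] tri [ 0.6148 -0.1885  0.0243] 0.0029
divider mid top [ 0.5612 -0.1728] scene [ 0.5634 -0.1735] tri [ 0.562  -0.1737  0.023 ] 0.0021
divider mid top [ 0.5079 -0.1571] scene [ 0.5098 -0.1582] tri [ 0.5087 -0.1578  0.0236] 0.0022
yaw -17.039535120214072
green [ 0.4824 -0.1455] [379.2 246.3] [318.5 169.6]
red [ 0.535  -0.1616] [384.7 226. ] [303.  172.9]
blue [ 0.5876 -0.1778] [390.  205.9] [287.1 176.3]
yellow [ 0.6402 -0.1939] [395.3 186. ] [270.9 179.7]
[[ 0.28  -0.     0.96 ]
 [-0.96   0.002  0.28 ]
 [-0.002 -1.     0.   ]]
```

Tin tops triangulate to 71–73 mm against 72 expected, and basket wall tops to 23–24 mm against 24. Spacings and the knob direction agree too. Next is a helper that converts targets into tool-axis steps.

```bash
cat > step.py <<'E'
# usage: step.py x y z yaw(deg of tool x) N : one constant row which, repeated N times, goes there
import sys,numpy as np
from bench import get_obs
from scipy.spatial.transform import Rotation as R
o=get_obs();x,y,z,yaw=map(float,sys.argv[1:5]);N=int(sys.argv[5])
q=o["eef_rot"];r=R.from_quat(np.r_[q[1:],q[0]]);m=r.as_matrix()
cur=np.degrees(np.arctan2(m[1,0],m[0,0]));d=(yaw-cur+180)%360-180
a=-d/N
S=sum((r*R.from_rotvec([0,np.radians(a*k),0])).as_matrix() for k in range(N))
s=np.linalg.solve(S,np.array([x,y,z])-o["eef_pos"])*1000
print("t",round(o["time_s"],2),"pos",o["eef_pos"].round(4),"yaw",round(cur,1),"tilt",np.degrees(np.arccos(-m[2,1])).round(2),"open",round(o["opening"],3),"F",o["wrist_force"].round(1))
print("row",s.round(1),"turn y",round(a,2),"norm",np.linalg.norm(s).round(1))
E
python3 step.py 0.5015 0.267 0.14 9.9 24
python3 - <<'E'
import numpy as np
for n,y,p in(("rack",0,0),):
    g=np.array([.5017,.2673]);yl=np.array([.5300,.1081]);d=g-yl;print(np.degrees(np.arctan2(d[1],d[0])), np.linalg.norm(d))
E
```

```text
t 0.1 pos [ 0.161  -0.5515  0.2305] yaw -73.7 tilt 0.09 open 1.0 F [-0.5  0.6  0.1]
row [-7.8  3.8 39.7] turn y -3.48 norm 40.6
100.07982271449202 0.16169579462682385
```

```bash
python3 step.py 0.5015 0.267 0.14 10 32; python3 -m jog '[[-6,2.8,29.8,0,-2.6,0,-1],[-6,2.8,29.8,0,-2.6,0,-1],[-6,2.8,29.8,0,-2.6,0,-1],[-6,2.8,29.8,0,-2.6,0,-1],[-6,2.8,29.8,0,-2.6,0,-1],[-6,2.8,29.8,0,-2.6,0,-1],[-6,2.8,29.8,0,-2.6,0,-1],[-6,2.8,29.8,0,-2.6,0,-1]]';  python3 step.py 0.5015 0.267 0.14 10 24
```

```text
t 0.1 pos [ 0.161  -0.5515  0.2305] yaw -73.7 tilt 0.09 open 1.0 F [-0.5  0.6  0.1]
row [-5.6  2.9 29.8] turn y -2.62 norm 30.5
time_s: 0.77
eef_pos: [0.3557, -0.406, 0.2084]
eef_rot: [0.633, -0.633, 0.315, -0.314]
wrist_force: [1.3, -0.2, 0.1]
opening: 1.003
t 0.77 pos [ 0.3557 -0.406   0.2084] yaw -52.8 tilt 0.04 open 1.003 F [ 1.3 -0.2  0.1]
row [-5.5  2.9 29.7] turn y -2.62 norm 30.3
```

Tracking is accurate with little lag.

```bash
python3 -m jog '[[-5.5,2.9,29.7,0,-2.6,0,-1],[-5.5,2.9,29.7,0,-2.6,0,-1],[-5.5,2.9,29.7,0,-2.6,0,-1],[-5.5,2.9,29.7,0,-2.6,0,-1],[-5.5,2.9,29.7,0,-2.6,0,-1],[-5.5,2.9,29.7,0,-2.6,0,-1],[-5.5,2.9,29.7,0,-2.6,0,-1],[-5.5,2.9,29.7,0,-2.6,0,-1]]' >/dev/null;  python3 -m jog '[[-5.5,2.9,29.7,0,-2.6,0,-1],[-5.5,2.9,29.7,0,-2.6,0,-1],[-5.5,2.9,29.7,0,-2.6,0,-1],[-5.5,2.9,29.7,0,-2.6,0,-1],[-5.5,2.9,29.7,0,-2.6,0,-1],[-5.5,2.9,29.7,0,-2.6,0,-1],[-5.5,2.9,29.7,0,-2.6,0,-1],[-5.5,2.9,29.7,0,-2.6,0,-1]]' >/dev/null; python3 step.py 0.5018 0.2673 0.14 10 8
```

```text
t 2.1 pos [0.539  0.0296 0.162 ] yaw -11.2 tilt 0.03 open 1.003 F [0.  0.8 0.8]
row [-5.7  2.8 29.7] turn y -2.65 norm 30.4
```

```bash
python3 -m jog '[[-5.7,2.8,29.7,0,-2.6,0,-1],[-5.7,2.8,29.7,0,-2.6,0,-1],[-5.7,2.8,29.7,0,-2.6,0,-1],[-5.7,2.8,29.7,0,-2.6,0,-1],[-5.7,2.8,29.7,0,-2.6,0,-1],[-5.7,2.8,29.7,0,-2.6,0,-1],[-5.7,2.8,29.7,0,-2.6,0,-1],[-5.7,2.8,29.7,0,-2.6,0,-1]]' >/dev/null; python3 -m jog '[[0,0,0,0,0,0,-1]]'>/dev/null; python3 step.py 0.5018 0.2673 0.032 10 5
python3 - <<'E'
from bench import camera; import cv2
cv2.imwrite("pics/g1.png",cv2.resize(camera("scene")[120:300,280:500],None,fx=3,fy=3))
E
```

```text
t 2.85 pos [0.5003 0.2701 0.139 ] yaw 9.8 tilt 0.17 open 1.002 F [-0.4  0.3 -0.6]
row [ 0.2 21.4 -0.6] turn y -0.04 norm 21.4
```

View pics/g1.png

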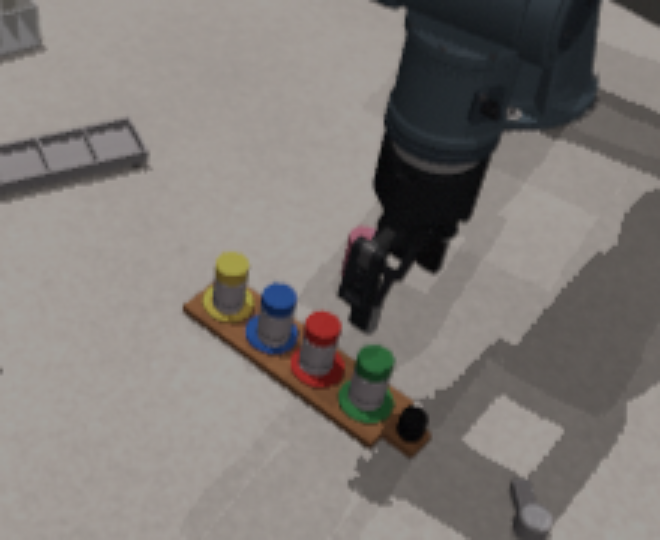

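The open jaws hang above the green tin (crop 372,365), clear of its neighbours. I'll go down and grip.

```bash
python3 -m jog '[[0.2,21.4,-0.6,0,0,0,-1],[0.2,21.4,-0.6,0,0,0,-1],[0.2,21.4,-0.6,0,0,0,-1],[0.2,21.4,-0.6,0,0,0,-1],[0.2,21.4,-0.6,0,0,0,-1],[0,0,0,0,0,0,-1]]'; python3 step.py 0.5018 0.2673 0.032 10 1;  python3 -m jog '[[0,0,0,0,0,0,0],[0,0,0,0,0,0,1],[0,0,0,0,0,0,1],[0,0,0,0,0,0,1],[0,0,0,0,0,0,1],[0,0,0,0,0,0,1],[0,0,0,0,0,0,1],[0,0,0,0,0,0,1]]'
python3 - <<'E'
from bench import camera; import cv2
cv2.imwrite("pics/g2.png",cv2.resize(camera("scene")[120:300,280:500],None,fx=3,fy=3))
E
```

```text
time_s: 3.4
eef_pos: [0.5015, 0.2609, 0.0287]
eef_rot: [-0.704, 0.705, 0.055, -0.06]
wrist_force: [-1.0, 0.0, -1.4]
opening: 1.003
t 3.4 pos [0.5015 0.2609 0.0287] yaw 9.4 tilt 0.46 open 1.003 F [-1.   0.  -1.4]
row [ 1.3 -3.3  6.3] turn y -0.64 norm 7.2
time_s: 4.07
eef_pos: [0.5058, 0.2635, 0.0348]
eef_rot: [0.705, -0.705, -0.059, 0.057]
wrist_force: [-0.7, 0.1, 6.7]
opening: 0.36
```

View pics/g2.png

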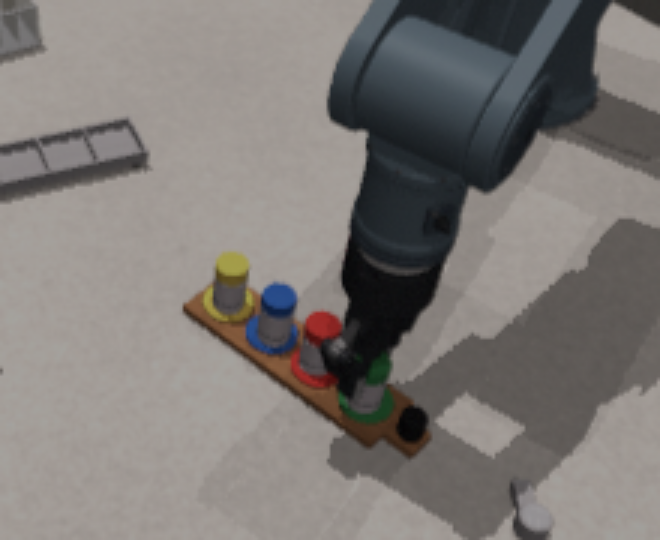

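Opening 0.36 is about 31 mm, so the green tin is held. Lift, then check.

```bash
python3 -m jog '[[0,-12,0,0,0,0,1],[0,-22,0,0,0,0,1],[0,-22,0,0,0,0,1],[0,-22,0,0,0,0,1],[0,-22,0,0,0,0,1],[0,0,0,0,0,0,1],[0,0,0,0,0,0,1]]'; python3 step.py 0.4831 -0.1497 0.136 73.6 14
python3 - <<'E'
from bench import camera; import cv2
cv2.imwrite("pics/g3.png",cv2.resize(camera("scene")[120:300,280:500],None,fx=3,fy=3))
E
```

```text
time_s: 4.7
eef_pos: [0.5056, 0.2636, 0.1353]
eef_rot: [0.705, -0.704, -0.06, 0.057]
wrist_force: [-0.6, -0.2, -0.8]
opening: 0.359
t 4.7 pos [0.5056 0.2636 0.1353] yaw 9.5 tilt 0.23 open 0.359 F [-0.6 -0.2 -0.8]
row [-21.   -0.1 -23. ] turn y -4.58 norm 31.2
```

View pics/g3.png

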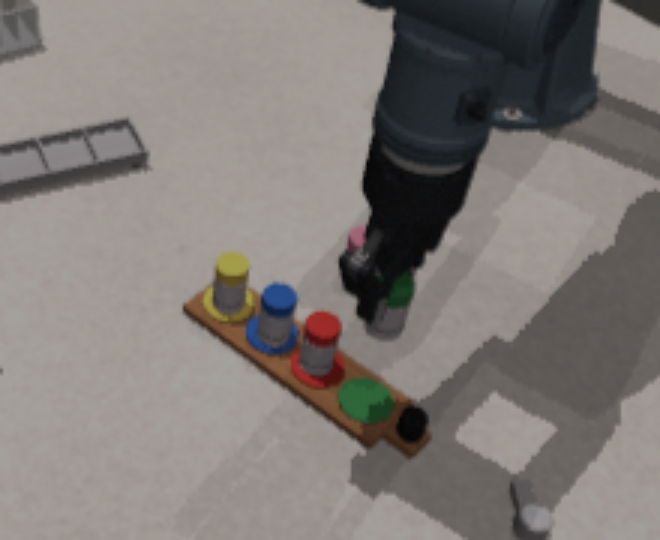

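The green tin is held upright and its disc stands empty. It sits about 4 mm along tool z from the TCP, so I'll allow for that when placing.

```bash
python3 step.py 0.4872 -0.1509 0.136 73.6 15;  python3 -m jog '[[-19.6,0,-21.5,0,-4.3,0,1],[-19.6,0,-21.5,0,-4.3,0,1],[-19.6,0,-21.5,0,-4.3,0,1],[-19.6,0,-21.5,0,-4.3,0,1],[-19.6,0,-21.5,0,-4.3,0,1],[-19.6,0,-21.5,0,-4.3,0,1],[-19.6,0,-21.5,0,-4.3,0,1],[-19.6,0,-21.5,0,-4.3,0,1]]' >/dev/null;  python3 step.py 0.4872 -0.1509 0.136 73.6 7
```

```text
t 4.75 pos [0.5045 0.2632 0.1336] yaw 9.5 tilt 0.05 open 0.363 F [-0.6  0.1 -0.8]
row [-19.4  -0.2 -21.7] turn y -4.28 norm 29.1
t 5.42 pos [0.4322 0.0441 0.1317] yaw 44.1 tilt 0.18 open 0.355 F [ 0.3  0.1 -0.2]
row [-19.2  -0.7 -22.1] turn y -4.21 norm 29.3
```

```bash
python3 -m jog '[[-19.2,-0.7,-22.1,0,-4.2,0,1],[-19.2,-0.7,-22.1,0,-4.2,0,1],[-19.2,-0.7,-22.1,0,-4.2,0,1],[-19.2,-0.7,-22.1,0,-4.2,0,1],[-19.2,-0.7,-22.1,0,-4.2,0,1],[-19.2,-0.7,-22.1,0,-4.2,0,1],[-19.2,-0.7,-22.1,0,-4.2,0,1]]' >/dev/null; python3 -m jog '[[0,0,0,0,0,0,1],[0,0,0,0,0,0,1],[0,0,0,0,0,0,1]]'; python3 step.py 0.4872 -0.1509 0.060 73.6 4
python3 - <<'E'
from bench import camera; import cv2,numpy as np
cv2.imwrite("pics/g4.png",np.hstack([cv2.resize(camera("scene")[100:250,230:380],(400,400)),cv2.resize(camera("top")[150:270,340:460],(400,400))]))
E
```

```text
time_s: 6.25
eef_pos: [0.4871, -0.1495, 0.1365]
eef_rot: [0.569, -0.567, -0.421, 0.422]
wrist_force: [-0.3, -0.0, 0.2]
opening: 0.363
t 6.25 pos [ 0.4871 -0.1495  0.1365] yaw 73.2 tilt 0.21 open 0.363 F [-0.3 -0.   0.2]
row [-0.3 19.1 -0.2] turn y -0.1 norm 19.1
```

View pics/g4.png

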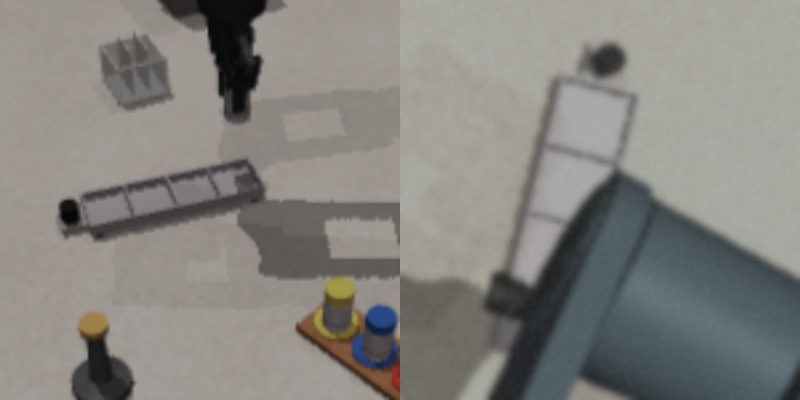

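The tin hangs above the cell furthest from the basket knob. Down.

```bash
python3 -m jog '[[-0.3,20,-0.2,0,0,0,1],[-0.3,20,-0.2,0,0,0,1],[-0.3,20,-0.2,0,0,0,1],[-0.3,20,-0.2,0,0,0,1],[0,18,0,0,0,0,1],[0,0,0,0,0,0,1],[0,0,0,0,0,0,1],[0,0,0,0,0,0,1]]'; python3 step.py 0.4872 -0.1509 0.031 73.6 2
python3 - <<'E'
from bench import camera; import cv2,numpy as np
cv2.imwrite("pics/g5.png",np.hstack([cv2.resize(camera("scene")[120:220,240:340],(400,400)),cv2.resize(camera("top")[150:270,340:460],(400,400))]))
E
```

```text
time_s: 7.02
eef_pos: [0.4893, -0.1516, 0.0409]
eef_rot: [-0.567, 0.568, 0.422, -0.422]
wrist_force: [-0.7, -0.3, 0.2]
opening: 0.359
t 7.02 pos [ 0.4893 -0.1516  0.0409] yaw 73.3 tilt 0.06 open 0.359 F [-0.7 -0.3  0.2]
row [0.  5.  1.1] turn y -0.15 norm 5.1
```

View pics/g5.png

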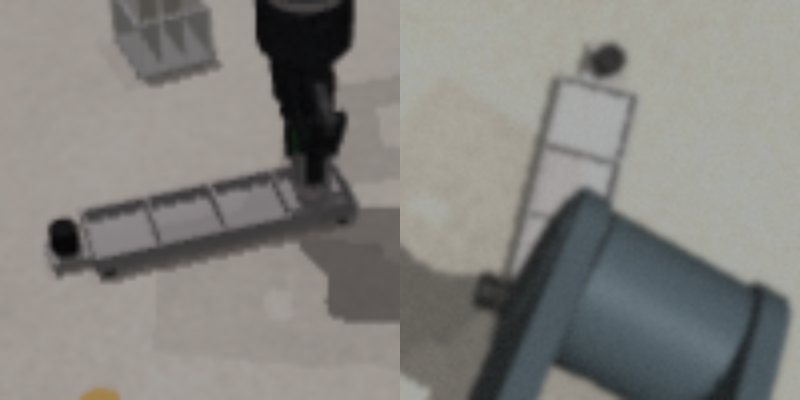

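```bash
python3 -m jog '[[0,5,1,0,0,0,1],[0,3,0,0,0,0,1],[0,0,0,0,0,0,1],[0,0,0,0,0,0,1]]'; python3 -m jog '[[0,1.5,0,0,0,0,1],[0,0,0,0,0,0,1],[0,0,0,0,0,0,1]]'
```

```text
time_s: 7.45
eef_pos: [0.4877, -0.1516, 0.0319]
eef_rot: [0.568, -0.567, -0.422, 0.422]
wrist_force: [-0.2, -0.3, -1.7]
opening: 0.358
time_s: 7.7
eef_pos: [0.4881, -0.1518, 0.0308]
eef_rot: [-0.567, 0.568, 0.422, -0.422]
wrist_force: [-0.0, -0.0, 2.6]
opening: 0.36
```

```bash
python3 -m jog '[[0,1,0,0,0,0,1],[0,0,0,0,0,0,1],[0,0,0,0,0,0,0.3],[0,0,0,0,0,0,0],[0,0,0,0,0,0,-0.5],[0,0,0,0,0,0,-1],[0,0,0,0,0,0,-1],[0,0,0,0,0,0,-1]]';python3 -m jog '[[0,-12,0,0,0,0,-1],[0,-22,0,0,0,0,-1],[0,-22,0,0,0,0,-1],[0,-26,0,0,0,0,-1],[0,-26,0,0,0,0,-1],[0,0,0,0,0,0,-1],[0,0,0,0,0,0,-1]]'; python3 step.py 0.512 0.2122 0.138 10 15
python3 - <<'E'
from bench import camera; import cv2,numpy as np
cv2.imwrite("pics/g6.png",np.hstack([cv2.resize(camera("scene")[120:220,240:340],(400,400)),cv2.resize(camera("top")[150:270,340:460],(400,400))]))
E
```

```text
time_s: 8.37
eef_pos: [0.4877, -0.1515, 0.0293]
eef_rot: [0.568, -0.567, -0.422, 0.422]
wrist_force: [-0.1, -0.2, 0.1]
opening: 1.002
time_s: 8.95
eef_pos: [0.4892, -0.1523, 0.14]
eef_rot: [-0.566, 0.569, 0.423, -0.421]
wrist_force: [1.1, -0.5, -1.0]
opening: 1.001
t 8.95 pos [ 0.4892 -0.1523  0.14  ] yaw 73.3 tilt 0.27 open 1.001 F [ 1.1 -0.5 -1. ]
row [18.8  0.1 17.4] turn y 4.22 norm 25.6
```

View pics/g6.png

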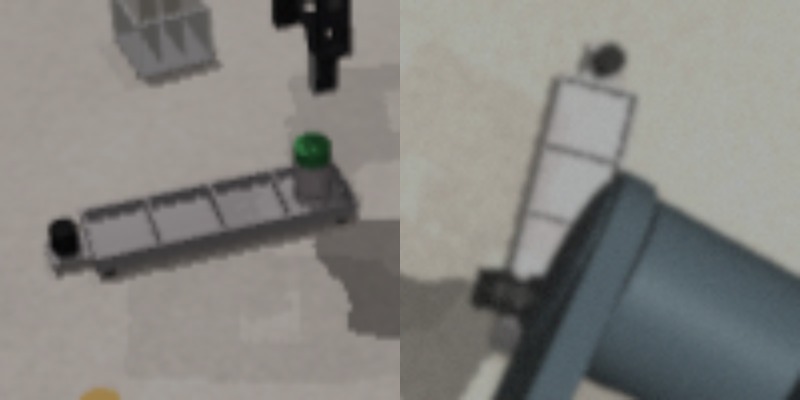

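Green stands upright in the furthest cell (crop 312,165). Now red.

```bash
python3 -m jog '[[18.8,0,17.4,0,4.2,0,-1],[18.8,0,17.4,0,4.2,0,-1],[18.8,0,17.4,0,4.2,0,-1],[18.8,0,17.4,0,4.2,0,-1],[18.8,0,17.4,0,4.2,0,-1],[18.8,0,17.4,0,4.2,0,-1],[18.8,0,17.4,0,4.2,0,-1],[18.8,0,17.4,0,4.2,0,-1]]' >/dev/null; python3 -m jog '[[18.8,0,17.4,0,4.2,0,-1],[18.8,0,17.4,0,4.2,0,-1],[18.8,0,17.4,0,4.2,0,-1],[18.8,0,17.4,0,4.2,0,-1],[18.8,0,17.4,0,4.2,0,-1],[18.8,0,17.4,0,4.2,0,-1],[18.8,0,17.4,0,4.2,0,-1]]' >/dev/null; python3 -m jog '[[0,0,0,0,0,0,-1],[0,0,0,0,0,0,-1],[0,0,0,0,0,0,-1]]'; python3 step.py 0.512 0.2122 0.05 10 4
```

```text
time_s: 10.55
eef_pos: [0.5079, 0.2125, 0.136]
eef_rot: [-0.704, 0.704, 0.063, -0.065]
wrist_force: [0.2, -0.2, -0.3]
opening: 1.001
t 10.55 pos [0.5079 0.2125 0.136 ] yaw 10.3 tilt 0.19 open 1.001 F [ 0.2 -0.2 -0.3]
row [ 1.1 21.5 -0.3] turn y 0.09 norm 21.5
```

```bash
python3 -m jog '[[1,21.5,-0.3,0,0,0,-1],[1,21.5,-0.3,0,0,0,-1],[1,21.5,-0.3,0,0,0,-1],[1,21.5,-0.3,0,0,0,-1],[0,0,0,0,0,0,-1],[0,0,0,0,0,0,-1],[0,0,0,0,0,0,-1]]'; python3 step.py 0.512 0.2122 0.033 10 1
```

```text
time_s: 11.13
eef_pos: [0.5137, 0.2121, 0.0524]
eef_rot: [-0.704, 0.704, 0.063, -0.063]
wrist_force: [-0.8, -1.0, 0.0]
opening: 1.001
t 11.13 pos [0.5137 0.2121 0.0524] yaw 10.2 tilt 0.04 open 1.001 F [-0.8 -1.   0. ]
row [-1.7 19.4  0.4] turn y 0.24 norm 19.5
```

```bash
python3 -m jog '[[-1,18,0,0,0,0,-1],[0,0,0,0,0,0,-1],[0,0,0,0,0,0,0],[0,0,0,0,0,0,0.5],[0,0,0,0,0,0,1],[0,0,0,0,0,0,1],[0,0,0,0,0,0,1],[0,0,0,0,0,0,1]]'; python3 -m jog '[[0,0,0,0,0,0,1],[0,0,0,0,0,0,1],[0,-12,0,0,0,0,1],[0,-22,0,0,0,0,1],[0,-22,0,0,0,0,1],[0,-24,0,0,0,0,1],[0,-22,0,0,0,0,1],[0,0,0,0,0,0,1]]'; python3 -m jog '[[0,0,0,0,0,0,1],[0,0,0,0,0,0,1]]' ; python3 step.py 0.5358 -0.1652 0.136 73.6 15
```

```text
time_s: 11.8
eef_pos: [0.5132, 0.2126, 0.0346]
eef_rot: [0.704, -0.704, -0.064, 0.063]
wrist_force: [-1.7, 0.5, 6.3]
opening: 0.363
time_s: 12.47
eef_pos: [0.5154, 0.2131, 0.1411]
eef_rot: [0.705, -0.704, -0.066, 0.06]
wrist_force: [0.6, 0.5, 0.2]
opening: 0.359
time_s: 12.63
eef_pos: [0.5118, 0.2123, 0.135]
eef_rot: [-0.704, 0.704, 0.063, -0.064]
wrist_force: [-1.1, 0.3, -1.9]
opening: 0.361
t 12.63 pos [0.5118 0.2123 0.135 ] yaw 10.3 tilt 0.06 open 0.361 F [-1.1  0.3 -1.9]
row [-15.7  -0.1 -21.4] turn y -4.22 norm 26.5
```

```bash
python3 -m jog '[[-15.7,0,-21.4,0,-4.2,0,1],[-15.7,0,-21.4,0,-4.2,0,1],[-15.7,0,-21.4,0,-4.2,0,1],[-15.7,0,-21.4,0,-4.2,0,1],[-15.7,0,-21.4,0,-4.2,0,1],[-15.7,0,-21.4,0,-4.2,0,1],[-15.7,0,-21.4,0,-4.2,0,1],[-15.7,0,-21.4,0,-4.2,0,1]]' >/dev/null; python3 -m jog '[[-15.7,0,-21.4,0,-4.2,0,1],[-15.7,0,-21.4,0,-4.2,0,1],[-15.7,0,-21.4,0,-4.2,0,1],[-15.7,0,-21.4,0,-4.2,0,1],[-15.7,0,-21.4,0,-4.2,0,1],[-15.7,0,-21.4,0,-4.2,0,1],[-15.7,0,-21.4,0,-4.2,0,1]]' >/dev/null; python3 -m jog '[[0,0,0,0,0,0,1],[0,0,0,0,0,0,1],[0,0,0,0,0,0,1]]'; python3 step.py 0.5358 -0.1652 0.04 73.6 5
python3 - <<'E'
from bench import camera; import cv2,numpy as np
cv2.imwrite("pics/r4.png",np.hstack([cv2.resize(camera("scene")[120:220,240:340],(400,400)),cv2.resize(camera("top")[150:270,340:460],(400,400))]))
E
```

```text
time_s: 14.13
eef_pos: [0.5335, -0.1644, 0.1338]
eef_rot: [0.569, -0.566, -0.421, 0.422]
wrist_force: [-0.1, -0.3, -0.2]
opening: 0.363
t 14.13 pos [ 0.5335 -0.1644  0.1338] yaw 73.2 tilt 0.22 open 0.363 F [-0.1 -0.3 -0.2]
row [-0.  18.8 -0.6] turn y -0.08 norm 18.8
```

View pics/r4.png

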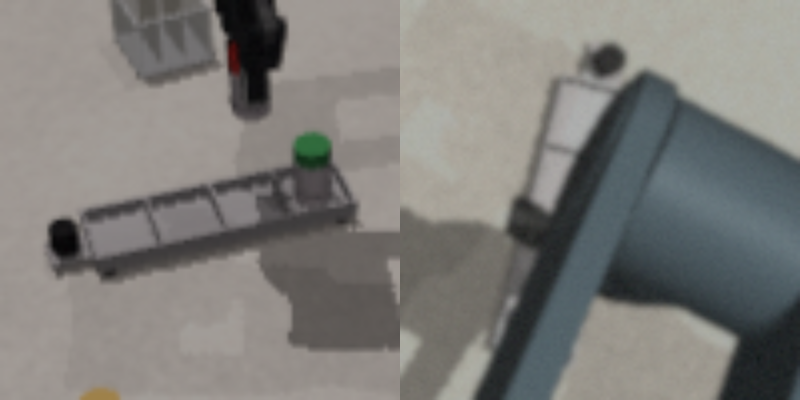

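Red (crop 250,90) is above the second-furthest cell; down.

```bash
python3 -m jog '[[0,19,-0.5,0,0,0,1],[0,19,-0.5,0,0,0,1],[0,19,-0.5,0,0,0,1],[0,19,-0.5,0,0,0,1],[0,18,-0.5,0,0,0,1],[0,0,0,0,0,0,1],[0,0,0,0,0,0,1],[0,0,0,0,0,0,1]]'; python3 -m jog '[[0,0,0,0,0,0,1],[0,0,0,0,0,0,1]]'; python3 step.py 0.5358 -0.1652 0.031 73.6 2
python3 - <<'E'
from bench import camera; import cv2,numpy as np
cv2.imwrite("pics/r5.png",np.hstack([cv2.resize(camera("scene")[120:220,240:340],(400,400))]))
E
```

```text
time_s: 14.9
eef_pos: [0.5376, -0.1658, 0.0425]
eef_rot: [-0.567, 0.568, 0.422, -0.422]
wrist_force: [1.2, 0.0, -0.4]
opening: 0.357
time_s: 15.07
eef_pos: [0.5381, -0.1664, 0.043]
eef_rot: [-0.567, 0.568, 0.422, -0.422]
wrist_force: [0.1, 0.7, -1.2]
opening: 0.356
t 15.07 pos [ 0.5381 -0.1664  0.043 ] yaw 73.3 tilt 0.14 open 0.356 F [ 0.1  0.7 -1.2]
row [0.3 6.  1.3] turn y -0.16 norm 6.1
```

View pics/r5.png

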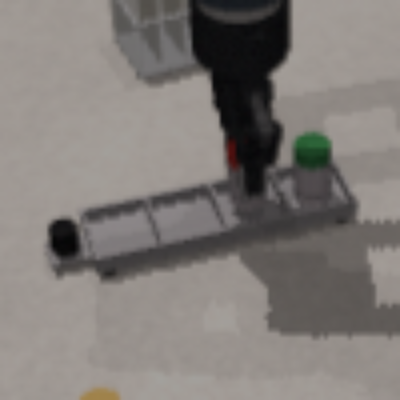

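```bash
python3 -m jog '[[0,6,1,0,0,0,1],[0,4.5,1,0,0,0,1],[0,0,0,0,0,0,1],[0,0,0,0,0,0,1],[0,0,0,0,0,0,1]]'; python3 -m jog '[[0,1.5,0,0,0,0,1],[0,0,0,0,0,0,1],[0,0,0,0,0,0,1]]'
```

```text
time_s: 15.53
eef_pos: [0.5349, -0.1654, 0.0306]
eef_rot: [0.568, -0.567, -0.422, 0.422]
wrist_force: [-0.3, 0.2, -0.9]
opening: 0.362
time_s: 15.78
eef_pos: [0.5351, -0.1655, 0.0306]
eef_rot: [0.568, -0.567, -0.422, 0.422]
wrist_force: [-5.4, 2.1, 11.2]
opening: 0.358
```

Contact (11 N). Release and go up.

```bash
python3 -m jog '[[0,0,0,0,0,0,0.3],[0,0,0,0,0,0,0],[0,0,0,0,0,0,-0.5],[0,0,0,0,0,0,-1],[0,0,0,0,0,0,-1],[0,0,0,0,0,0,-1]]';python3 -m jog '[[0,-12,0,0,0,0,-1],[0,-22,0,0,0,0,-1],[0,-22,0,0,0,0,-1],[0,-26,0,0,0,0,-1],[0,-26,0,0,0,0,-1],[0,0,0,0,0,0,-1],[0,0,0,0,0,0,-1]]'; python3 step.py 0.5206 0.1645 0.138 10 15
python3 - <<'E'
from bench import camera; import cv2,numpy as np
cv2.imwrite("pics/r6.png",np.hstack([cv2.resize(camera("scene")[120:220,240:340],(400,400)),cv2.resize(camera("top")[190:280,190:310],(533,400))])[:,:800])
E
```

```text
time_s: 16.28
eef_pos: [0.5352, -0.1655, 0.0292]
eef_rot: [0.568, -0.567, -0.422, 0.422]
wrist_force: [-0.2, 0.2, 0.3]
opening: 0.997
time_s: 16.87
eef_pos: [0.5367, -0.1663, 0.1402]
eef_rot: [-0.566, 0.569, 0.423, -0.421]
wrist_force: [-0.9, 0.4, -0.5]
opening: 1.001
t 16.87 pos [ 0.5367 -0.1663  0.1402] yaw 73.3 tilt 0.28 open 1.001 F [-0.9  0.4 -0.5]
row [15.2  0.1 17.5] turn y 4.22 norm 23.2
```

View pics/r6.png

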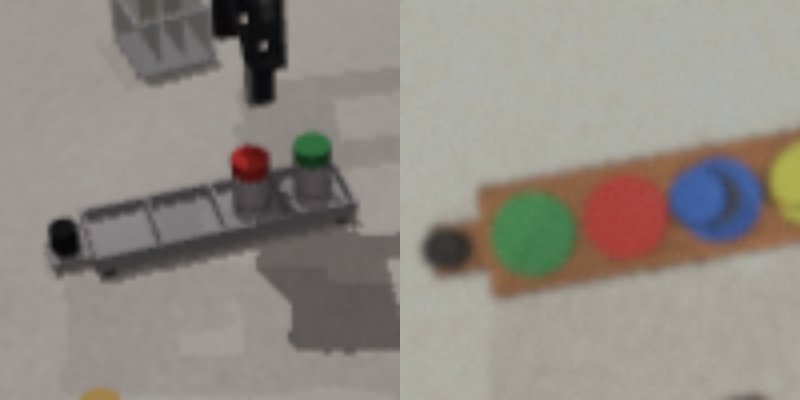

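Red (250,180) and green (312,165) stand in their cells, and blue and yellow are undisturbed. Now blue.

```bash
python3 -m jog '[[15.2,0,17.4,0,4.2,0,-1],[15.2,0,17.4,0,4.2,0,-1],[15.2,0,17.4,0,4.2,0,-1],[15.2,0,17.4,0,4.2,0,-1],[15.2,0,17.4,0,4.2,0,-1],[15.2,0,17.4,0,4.2,0,-1],[15.2,0,17.4,0,4.2,0,-1],[15.2,0,17.4,0,4.2,0,-1]]' >/dev/null; python3 -m jog '[[15.2,0,17.4,0,4.2,0,-1],[15.2,0,17.4,0,4.2,0,-1],[15.2,0,17.4,0,4.2,0,-1],[15.2,0,17.4,0,4.2,0,-1],[15.2,0,17.4,0,4.2,0,-1],[15.2,0,17.4,0,4.2,0,-1],[15.2,0,17.4,0,4.2,0,-1]]' >/dev/null; python3 -m jog '[[0,0,0,0,0,0,-1],[0,0,0,0,0,0,-1],[0,0,0,0,0,0,-1]]'; python3 step.py 0.5206 0.1645 0.05 10 4
```

```text
time_s: 18.47
eef_pos: [0.5185, 0.163, 0.1362]
eef_rot: [-0.704, 0.704, 0.063, -0.065]
wrist_force: [-0.6, -0.3, 0.5]
opening: 0.999
t 18.47 pos [0.5185 0.163  0.1362] yaw 10.4 tilt 0.17 open 0.999 F [-0.6 -0.3  0.5]
row [ 0.7 21.5  0.3] turn y 0.09 norm 21.5
```

```bash
python3 -m jog '[[0.4,21.5,0.3,0,0,0,-1],[0.4,21.5,0.3,0,0,0,-1],[0.4,21.5,0.3,0,0,0,-1],[0.4,21.5,0.3,0,0,0,-1],[0,0,0,0,0,0,-1],[0,0,0,0,0,0,-1],[0,0,0,0,0,0,-1]]'; python3 step.py 0.5206 0.1645 0.033 10 1
```

```text
time_s: 19.05
eef_pos: [0.5214, 0.1644, 0.0524]
eef_rot: [-0.704, 0.704, 0.063, -0.063]
wrist_force: [0.1, 0.5, 0.7]
opening: 1.0
t 19.05 pos [0.5214 0.1644 0.0524] yaw 10.2 tilt 0.04 open 1.0 F [0.1 0.5 0.7]
row [-0.8 19.4  0.3] turn y 0.23 norm 19.4
```

```bash
python3 -m jog '[[0,18,0,0,0,0,-1],[0,0,0,0,0,0,-1],[0,0,0,0,0,0,0],[0,0,0,0,0,0,0.5],[0,0,0,0,0,0,1],[0,0,0,0,0,0,1],[0,0,0,0,0,0,1],[0,0,0,0,0,0,1]]'; python3 -m jog '[[0,0,0,0,0,0,1],[0,0,0,0,0,0,1],[0,-12,0,0,0,0,1],[0,-22,0,0,0,0,1],[0,-22,0,0,0,0,1],[0,-24,0,0,0,0,1],[0,-22,0,0,0,0,1],[0,0,0,0,0,0,1]]'; python3 -m jog '[[0,0,0,0,0,0,1],[0,0,0,0,0,0,1]]' ; python3 step.py 0.5886 -0.1808 0.136 73.6 15
```

```text
time_s: 19.72
eef_pos: [0.5218, 0.1651, 0.0345]
eef_rot: [0.704, -0.704, -0.064, 0.063]
wrist_force: [-0.9, -0.7, 5.4]
opening: 0.365
time_s: 20.38
eef_pos: [0.5241, 0.1654, 0.1411]
eef_rot: [0.704, -0.704, -0.066, 0.06]
wrist_force: [0.8, 0.1, 0.9]
opening: 0.358
time_s: 20.55
eef_pos: [0.5204, 0.165, 0.1351]
eef_rot: [0.704, -0.704, -0.063, 0.064]
wrist_force: [0.3, -0.6, -0.4]
opening: 0.355
t 20.55 pos [0.5204 0.165  0.1351] yaw 10.3 tilt 0.05 open 0.355 F [ 0.3 -0.6 -0.4]
row [-11.9  -0.1 -21.7] turn y -4.22 norm 24.7
```

```bash
python3 -m jog '[[-11.9,0,-21.7,0,-4.2,0,1],[-11.9,0,-21.7,0,-4.2,0,1],[-11.9,0,-21.7,0,-4.2,0,1],[-11.9,0,-21.7,0,-4.2,0,1],[-11.9,0,-21.7,0,-4.2,0,1],[-11.9,0,-21.7,0,-4.2,0,1],[-11.9,0,-21.7,0,-4.2,0,1],[-11.9,0,-21.7,0,-4.2,0,1]]' >/dev/null; python3 -m jog '[[-11.9,0,-21.7,0,-4.2,0,1],[-11.9,0,-21.7,0,-4.2,0,1],[-11.9,0,-21.7,0,-4.2,0,1],[-11.9,0,-21.7,0,-4.2,0,1],[-11.9,0,-21.7,0,-4.2,0,1],[-11.9,0,-21.7,0,-4.2,0,1],[-11.9,0,-21.7,0,-4.2,0,1]]' >/dev/null; python3 -m jog '[[0,0,0,0,0,0,1],[0,0,0,0,0,0,1],[0,0,0,0,0,0,1]]'; python3 step.py 0.5886 -0.1808 0.04 73.6 5
```

```text
time_s: 22.05
eef_pos: [0.5865, -0.1805, 0.1337]
eef_rot: [0.569, -0.566, -0.421, 0.422]
wrist_force: [0.4, 0.6, -0.1]
opening: 0.359
t 22.05 pos [ 0.5865 -0.1805  0.1337] yaw 73.2 tilt 0.22 open 0.359 F [ 0.4  0.6 -0.1]
row [ 0.1 18.7 -0.5] turn y -0.08 norm 18.7
```

```bash
python3 -m jog '[[0,19,-0.2,0,0,0,1],[0,19,-0.2,0,0,0,1],[0,19,-0.2,0,0,0,1],[0,19,-0.2,0,0,0,1],[0,18,-0.2,0,0,0,1],[0,0,0,0,0,0,1],[0,0,0,0,0,0,1],[0,0,0,0,0,0,1]]'; python3 -m jog '[[0,0,0,0,0,0,1],[0,0,0,0,0,0,1]]'; python3 step.py 0.5886 -0.1808 0.031 73.6 2
python3 - <<'E'
from bench import camera; import cv2,numpy as np
cv2.imwrite("pics/b5.png",np.hstack([cv2.resize(camera("scene")[120:220,240:340],(400,400))]))
E
```

```text
time_s: 22.72
eef_pos: [0.589, -0.1813, 0.0423]
eef_rot: [-0.567, 0.568, 0.422, -0.422]
wrist_force: [-0.2, 0.1, 0.4]
opening: 0.358
time_s: 22.88
eef_pos: [0.5897, -0.1821, 0.0431]
eef_rot: [-0.567, 0.568, 0.422, -0.422]
wrist_force: [0.1, 0.3, -0.5]
opening: 0.361
t 22.88 pos [ 0.5897 -0.1821  0.0431] yaw 73.3 tilt 0.14 open 0.361 F [ 0.1  0.3 -0.5]
row [0.5 6.  0.7] turn y -0.17 norm 6.1
```

View pics/b5.png

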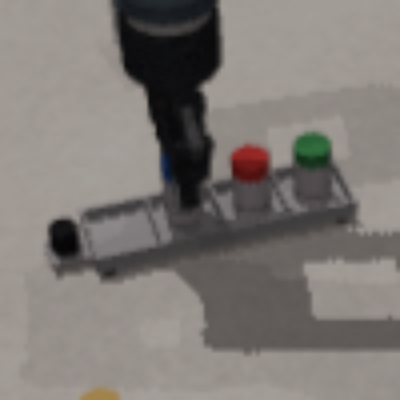

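Blue (185,205) is inside the third-furthest cell; lower the last bit.

```bash
python3 -m jog '[[0,6,0,0,0,0,1],[0,4.5,0,0,0,0,1],[0,0,0,0,0,0,1],[0,0,0,0,0,0,1],[0,0,0,0,0,0,1]]'; python3 -m jog '[[0,1.5,0,0,0,0,1],[0,0,0,0,0,0,1],[0,0,0,0,0,0,1]]'
```

```text
time_s: 23.35
eef_pos: [0.5885, -0.1817, 0.0306]
eef_rot: [0.568, -0.567, -0.422, 0.422]
wrist_force: [0.5, 0.0, -1.5]
opening: 0.359
time_s: 23.6
eef_pos: [0.5888, -0.1818, 0.0305]
eef_rot: [0.568, -0.567, -0.422, 0.422]
wrist_force: [-4.5, 1.9, 9.7]
opening: 0.361
```

```bash
python3 -m jog '[[0,0,0,0,0,0,0.3],[0,0,0,0,0,0,0],[0,0,0,0,0,0,-0.5],[0,0,0,0,0,0,-1],[0,0,0,0,0,0,-1],[0,0,0,0,0,0,-1]]';python3 -m jog '[[0,-12,0,0,0,0,-1],[0,-22,0,0,0,0,-1],[0,-22,0,0,0,0,-1],[0,-26,0,0,0,0,-1],[0,-26,0,0,0,0,-1],[0,0,0,0,0,0,-1],[0,0,0,0,0,0,-1]]'; python3 step.py 0.530 0.108 0.138 10 15
python3 - <<'E'
from bench import camera; import cv2,numpy as np
cv2.imwrite("pics/b6.png",np.hstack([cv2.resize(camera("scene")[120:220,240:340],(400,400)),cv2.resize(camera("top")[190:280,220:310],(400,400))]))
E
```

```text
time_s: 24.1
eef_pos: [0.5887, -0.1817, 0.0292]
eef_rot: [0.568, -0.567, -0.422, 0.422]
wrist_force: [-0.3, 0.6, -0.1]
opening: 0.998
time_s: 24.68
eef_pos: [0.5903, -0.1826, 0.1406]
eef_rot: [-0.566, 0.569, 0.423, -0.421]
wrist_force: [0.6, 0.5, -0.4]
opening: 1.0
t 24.68 pos [ 0.5903 -0.1826  0.1406] yaw 73.3 tilt 0.3 open 1.0 F [ 0.6  0.5 -0.4]
row [11.   0.1 17.7] turn y 4.22 norm 20.8
```

View pics/b6.png

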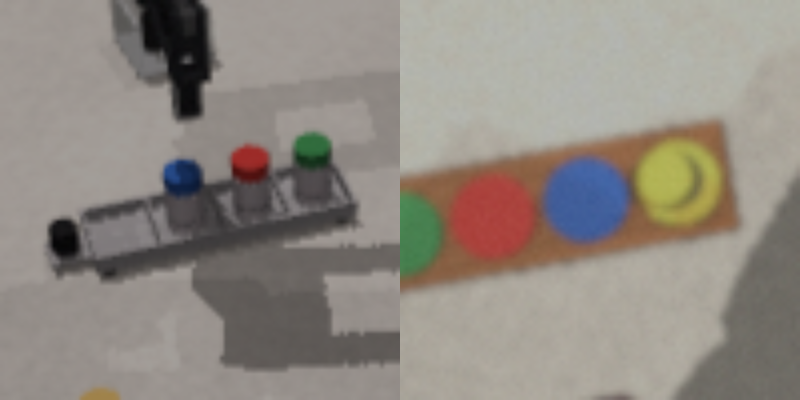

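Blue (183,195) stands in its cell and yellow is still on its disc. Now yellow.

```bash
python3 -m jog '[[11,0,17.6,0,4.2,0,-1],[11,0,17.6,0,4.2,0,-1],[11,0,17.6,0,4.2,0,-1],[11,0,17.6,0,4.2,0,-1],[11,0,17.6,0,4.2,0,-1],[11,0,17.6,0,4.2,0,-1],[11,0,17.6,0,4.2,0,-1],[11,0,17.6,0,4.2,0,-1]]' >/dev/null; python3 -m jog '[[11,0,17.6,0,4.2,0,-1],[11,0,17.6,0,4.2,0,-1],[11,0,17.6,0,4.2,0,-1],[11,0,17.6,0,4.2,0,-1],[11,0,17.6,0,4.2,0,-1],[11,0,17.6,0,4.2,0,-1],[11,0,17.6,0,4.2,0,-1]]' >/dev/null; python3 -m jog '[[0,0,0,0,0,0,-1],[0,0,0,0,0,0,-1],[0,0,0,0,0,0,-1]]'; python3 step.py 0.530 0.108 0.05 10 4
```

```text
time_s: 26.28
eef_pos: [0.5271, 0.1075, 0.1364]
eef_rot: [-0.704, 0.704, 0.063, -0.065]
wrist_force: [0.1, -0.1, -0.6]
opening: 1.004
t 26.28 pos [0.5271 0.1075 0.1364] yaw 10.4 tilt 0.13 open 1.004 F [ 0.1 -0.1 -0.6]
row [ 0.8 21.6 -0. ] turn y 0.09 norm 21.6
```

```bash
python3 -m jog '[[0.6,21.5,0,0,0,0,-1],[0.6,21.5,0,0,0,0,-1],[0.6,21.5,0,0,0,0,-1],[0.6,21.5,0,0,0,0,-1],[0,0,0,0,0,0,-1],[0,0,0,0,0,0,-1],[0,0,0,0,0,0,-1]]'; python3 step.py 0.530 0.108 0.033 10 1
```

```text
time_s: 26.87
eef_pos: [0.5309, 0.1076, 0.0524]
eef_rot: [-0.704, 0.704, 0.063, -0.063]
wrist_force: [0.6, 0.2, 0.2]
opening: 1.0
t 26.87 pos [0.5309 0.1076 0.0524] yaw 10.2 tilt 0.04 open 1.0 F [0.6 0.2 0.2]
row [-0.8 19.4  0.5] turn y 0.23 norm 19.4
```

```bash
python3 -m jog '[[0,18,0,0,0,0,-1],[0,0,0,0,0,0,-1],[0,0,0,0,0,0,0],[0,0,0,0,0,0,0.5],[0,0,0,0,0,0,1],[0,0,0,0,0,0,1],[0,0,0,0,0,0,1],[0,0,0,0,0,0,1]]'; python3 -m jog '[[0,0,0,0,0,0,1],[0,0,0,0,0,0,1],[0,-12,0,0,0,0,1],[0,-22,0,0,0,0,1],[0,-22,0,0,0,0,1],[0,-24,0,0,0,0,1],[0,-22,0,0,0,0,1],[0,0,0,0,0,0,1]]'; python3 -m jog '[[0,0,0,0,0,0,1],[0,0,0,0,0,0,1]]' ; python3 step.py 0.6413 -0.1963 0.136 73.6 15
```

```text
time_s: 27.53
eef_pos: [0.5312, 0.1083, 0.0345]
eef_rot: [-0.704, 0.704, 0.064, -0.063]
wrist_force: [-1.0, 0.2, 6.9]
opening: 0.358
time_s: 28.2
eef_pos: [0.5335, 0.1083, 0.1411]
eef_rot: [-0.704, 0.705, 0.066, -0.06]
wrist_force: [0.4, 0.5, 0.5]
opening: 0.36
time_s: 28.37
eef_pos: [0.5298, 0.1083, 0.1351]
eef_rot: [0.704, -0.704, -0.063, 0.063]
wrist_force: [-0.0, 0.4, -1.9]
opening: 0.362
t 28.37 pos [0.5298 0.1083 0.1351] yaw 10.3 tilt 0.04 open 0.362 F [-0.   0.4 -1.9]
row [ -7.7  -0.1 -21.4] turn y -4.22 norm 22.8
```

```bash
python3 -m jog '[[-7.6,0,-21.4,0,-4.2,0,1],[-7.6,0,-21.4,0,-4.2,0,1],[-7.6,0,-21.4,0,-4.2,0,1],[-7.6,0,-21.4,0,-4.2,0,1],[-7.6,0,-21.4,0,-4.2,0,1],[-7.6,0,-21.4,0,-4.2,0,1],[-7.6,0,-21.4,0,-4.2,0,1],[-7.6,0,-21.4,0,-4.2,0,1]]' >/dev/null; python3 -m jog '[[-7.6,0,-21.4,0,-4.2,0,1],[-7.6,0,-21.4,0,-4.2,0,1],[-7.6,0,-21.4,0,-4.2,0,1],[-7.6,0,-21.4,0,-4.2,0,1],[-7.6,0,-21.4,0,-4.2,0,1],[-7.6,0,-21.4,0,-4.2,0,1],[-7.6,0,-21.4,0,-4.2,0,1]]' >/dev/null; python3 -m jog '[[0,0,0,0,0,0,1],[0,0,0,0,0,0,1],[0,0,0,0,0,0,1]]'; python3 step.py 0.6413 -0.1963 0.04 73.6 5
```

```text
time_s: 29.87
eef_pos: [0.6403, -0.1949, 0.1335]
eef_rot: [0.569, -0.566, -0.421, 0.422]
wrist_force: [-0.9, 0.0, -0.2]
opening: 0.358
t 29.87 pos [ 0.6403 -0.1949  0.1335] yaw 73.2 tilt 0.22 open 0.358 F [-0.9  0.  -0.2]
row [-0.2 18.7 -0.3] turn y -0.08 norm 18.7
```

```bash
python3 -m jog '[[0,19,0,0,0,0,1],[0,19,0,0,0,0,1],[0,19,0,0,0,0,1],[0,19,0,0,0,0,1],[0,18,0,0,0,0,1],[0,0,0,0,0,0,1],[0,0,0,0,0,0,1],[0,0,0,0,0,0,1]]'; python3 -m jog '[[0,0,0,0,0,0,1],[0,0,0,0,0,0,1]]'; python3 step.py 0.6413 -0.1963 0.031 73.6 2
python3 - <<'E'
from bench import camera; import cv2,numpy as np
cv2.imwrite("pics/y5.png",np.hstack([cv2.resize(camera("scene")[120:220,240:340],(400,400))]))
E
```

```text
time_s: 30.53
eef_pos: [0.6419, -0.1955, 0.0425]
eef_rot: [-0.567, 0.568, 0.422, -0.422]
wrist_force: [0.4, 0.3, -0.2]
opening: 0.361
time_s: 30.7
eef_pos: [0.6426, -0.1961, 0.0433]
eef_rot: [-0.567, 0.568, 0.422, -0.421]
wrist_force: [-0.8, 0.0, 0.1]
opening: 0.361
t 30.7 pos [ 0.6426 -0.1961  0.0433] yaw 73.3 tilt 0.15 open 0.361 F [-0.8  0.   0.1]
row [-0.3  6.1  0.6] turn y -0.17 norm 6.2
```

View pics/y5.png

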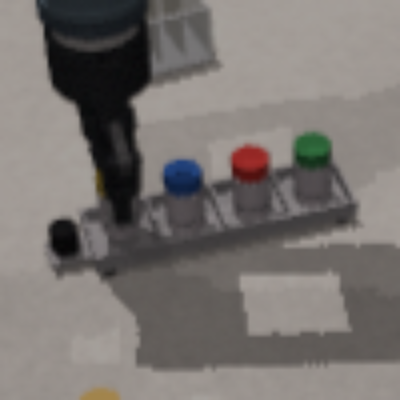

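Yellow (118,215) is inside the cell nearest the knob; the last bit down, then release.

```bash
python3 -m jog '[[0,6,0,0,0,0,1],[0,4.5,0,0,0,0,1],[0,0,0,0,0,0,1],[0,0,0,0,0,0,1],[0,0,0,0,0,0,1]]'; python3 -m jog '[[0,1.5,0,0,0,0,1],[0,0,0,0,0,0,1],[0,0,0,0,0,0,1]]'
```

```text
time_s: 31.17
eef_pos: [0.6415, -0.1957, 0.0306]
eef_rot: [0.568, -0.567, -0.422, 0.422]
wrist_force: [-0.2, -0.7, -0.1]
opening: 0.36
time_s: 31.42
eef_pos: [0.6417, -0.1958, 0.0306]
eef_rot: [0.568, -0.567, -0.422, 0.422]
wrist_force: [-3.4, 1.0, 8.2]
opening: 0.361
```

Contact as before. Release, go up, and swing aside to the left (+y) so that both cameras see the basket.

```bash
python3 -m jog '[[0,0,0,0,0,0,0.3],[0,0,0,0,0,0,0],[0,0,0,0,0,0,-0.5],[0,0,0,0,0,0,-1],[0,0,0,0,0,0,-1],[0,0,0,0,0,0,-1]]';python3 -m jog '[[0,-12,0,0,0,0,-1],[0,-22,0,0,0,0,-1],[0,-22,0,0,0,0,-1],[0,-26,0,0,0,0,-1],[0,-26,0,0,0,0,-1],[0,-30,0,0,0,0,-1],[0,-30,0,0,0,0,-1],[0,0,0,0,0,0,-1]]'; python3 step.py 0.45 0.15 0.22 20 15
```

```text
time_s: 31.92
eef_pos: [0.6416, -0.1957, 0.0292]
eef_rot: [0.568, -0.567, -0.422, 0.422]
wrist_force: [-1.3, 0.4, 0.2]
opening: 0.998
time_s: 32.58
eef_pos: [0.6453, -0.1975, 0.2067]
eef_rot: [-0.563, 0.571, 0.424, -0.42]
wrist_force: [1.5, -0.9, 1.7]
opening: 1.0
t 32.58 pos [ 0.6453 -0.1975  0.2067] yaw 73.3 tilt 0.73 open 1.0 F [ 1.5 -0.9  1.7]
row [ 9.  -1.2 26. ] turn y 3.55 norm 27.6
```

```bash
python3 -m jog '[[9,-1,26,0,3.5,0,-1],[9,-1,26,0,3.5,0,-1],[9,-1,26,0,3.5,0,-1],[9,-1,26,0,3.5,0,-1],[9,-1,26,0,3.5,0,-1],[9,-1,26,0,3.5,0,-1],[9,-1,26,0,3.5,0,-1],[9,-1,26,0,3.5,0,-1]]' >/dev/null; python3 -m jog '[[9,-1,26,0,3.5,0,-1],[9,-1,26,0,3.5,0,-1],[9,-1,26,0,3.5,0,-1],[9,-1,26,0,3.5,0,-1],[9,-1,26,0,3.5,0,-1],[9,-1,26,0,3.5,0,-1],[9,-1,26,0,3.5,0,-1],[0,0,0,0,0,0,-1]]'
python3 - <<'E'
from bench import camera; import cv2,numpy as np
s=camera("scene");t=camera("top")
cv2.imwrite("pics/end_s.png",s);cv2.imwrite("pics/end_t.png",t)
cv2.imwrite("pics/end.png",np.hstack([cv2.resize(s[120:220,240:340],(400,400)),cv2.resize(t[150:270,340:460],(400,400))]))
# bystander shift check
s0=cv2.imread("pics/scene0.png");t0=cv2.imread("pics/top0.png")
for n,a,b,r in (("stand",t0,t,(115,155,295,330)),("cube",t0,t,(228,272,460,515)),("loupe",t0,t,(240,270,143,175)),("pink s",s0,s,(192,220,388,412)),("stand s",s0,s,(212,255,253,283)),("cube s",s0,s,(110,142,262,298)),("loupe s",s0,s,(275,303,445,468))):
    y0,y1,x0,x1=r
    w=cv2.createHanningWindow((x1-x0,y1-y0),cv2.CV_32F)
    print(n,cv2.phaseCorrelate(cv2.cvtColor(a[y0:y1,x0:x1],6).astype(np.float32),cv2.cvtColor(b[y0:y1,x0:x1],6).astype(np.float32),w))
E
```

```text
time_s: 33.92
eef_pos: [0.4438, 0.1541, 0.2136]
eef_rot: [0.696, -0.695, -0.128, 0.127]
wrist_force: [-0.2, 0.5, -0.5]
opening: 1.001
stand ((-0.0552387254714688, 0.021332981641833726), 1.0734430836306679)
cube ((0.0035926956545466737, 0.4832530978152967), 1.021984709986934)
loupe ((-0.08428278957113733, 0.3785812524041994), 0.6604055499037107)
pink s ((0.02033596096236323, 0.03165449845225332), 0.9972371160984039)
stand s ((0.012883340211377714, 0.5351432261412334), 0.9822291753027175)
cube s ((0.0820495808995112, -0.05328749165964908), 0.9778202540344663)
loupe s ((0.01470056964157962, -0.03985835574221497), 0.9822674651940664)
```

View pics/end.png

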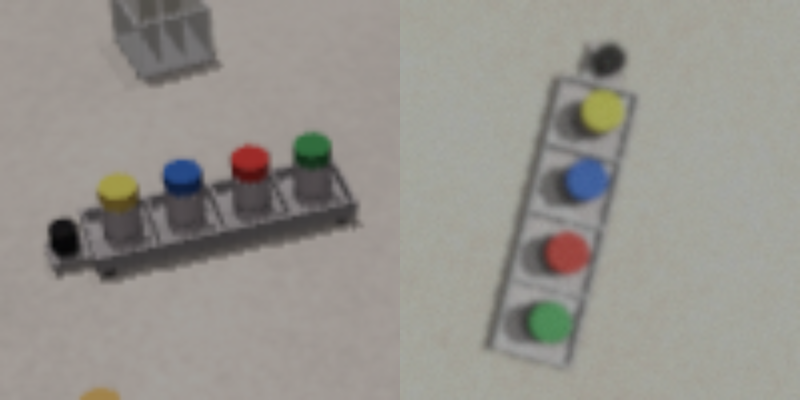

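View pics/end_t.png

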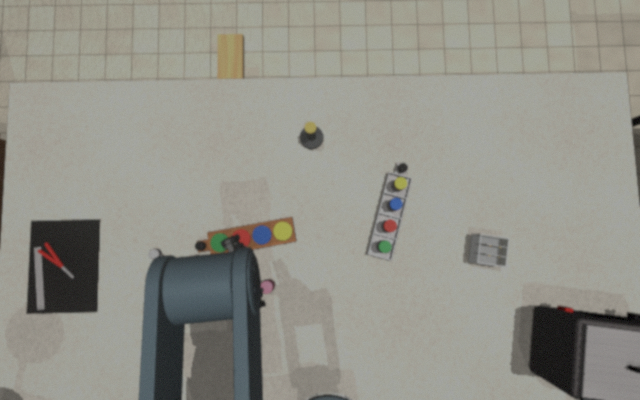

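View pics/end_s.png

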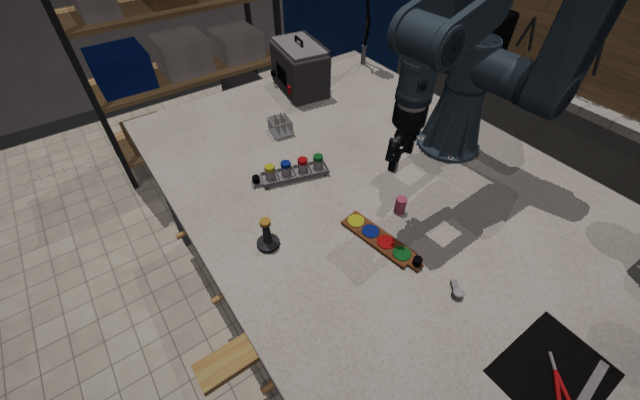

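All four tins stand in the basket. From the knob the order is yellow, blue, red, green, and the bystanders haven't moved. One last check of lid height and cell centring before handing in.

Run:
```python
from h import *
from bench import hand_in,get_obs
s=cv2.imread("pics/end_s.png");t=cv2.imread("pics/end_t.png")
C={"green":(.4831,-.1497),"red":(.5358,-.1652),"blue":(.5886,-.1808),"yellow":(.6413,-.1963)}
def cen(im,box,c,top):
    y0,y1,x0,x1=box;m,h=cmask(im[y0:y1,x0:x1],c,70)
    if top:
        v=h[...,2][m];th,_=cv2.threshold(v.reshape(-1,1),0,255,cv2.THRESH_OTSU);m&=h[...,2]>th
    n,l,st,ce=cv2.connectedComponentsWithStats(m.astype(np.uint8));return ce[1+np.argmax(st[1:,4])]+[x0,y0]
for c in C:
    p,g=tri(cen(s,(145,190,258,335),c,1),cen(t,(170,262,365,415),c,0));print(c,p.round(4),"gap",round(g,4),"off cell mm",((p[:2]-C[c])*1000).round(1))
print(get_obs()["time_s"]);print(hand_in())
```

```text
green [ 0.4833 -0.1496  0.0685] gap 0.0003 off cell mm [0.2 0.1]
red [ 0.5341 -0.1645  0.0701] gap 0.0001 off cell mm [-1.7  0.7]
blue [ 0.5889 -0.1818  0.069 ] gap 0.0006 off cell mm [ 0.3 -1. ]
yellow [ 0.6404 -0.1956  0.0688] gap 0.001 off cell mm [-0.9  0.7]
34.0167
the job is handed in; nothing more can be done
None
```

All four tins are in the basket in reverse order, and I handed the job in at 34 s of the 99 s allowed. Counting from the basket knob they stand yellow, blue, red, green; on the rack it was green, red, blue, yellow.

- **Placing:** before handing in, the two camera views put the lids at 68.5–70 mm, against 68 mm expected for upright tins on the cell floor. Each tin is within 2 mm of its cell centre.
- **Forces:** the highest wrist force I read was about 13 N, as a tin touched the cell floor. Readings come only at the end of each move, so a brief higher peak would not show.
- **Bystanders:** the loupe, mandrel stand, card cube and pink look-alike showed no real movement. Image shifts were about half a pixel at most. The half-pixel shifts, for the cube, loupe and stand, each showed in only one of the two views. In the last top view the arm partly covered the loupe, but the scene view showed it unmoved.
- **Disagreement:** the green grasp was about 4–5 mm off centre along the pads, because I read the pose before the arm had settled. I allowed for it when placing, and green ended within 1 mm of its cell centre.

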